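Tip the slide box flat and push it into its bay

TASK

The blue slide box has been left standing on its end in front of its bay on the bench. Push it over towards the bay so that it lies flat with its white lid up, then push it along the bench, end first, until it is fully home against the stop between the guides. Only push it, never lift or carry it, and leave the things around it where they are.

Things in the scene. Friction and masses are not known exactly. Their poses are not given: they have to be found in the camera images.
- box: slide box: closed rigid box 120 mm long, 90 wide, 34 thick, 0.2 to 0.4 kg, blue base, white lid with a paper card. Starts upright on a 34 x 90 mm end. Origin: centre of that end. z runs along its length (up at the start), y across its width, x out of the blue base, -x out of the white lid. At the start x points at the bay within 0.1 rad. Lying lid up, z points to the bay and x down
- box_center (a point): the middle of the slide box, 60 mm along its z axis from its origin. When the box lies home this point is 60 mm short of the stop face and 17 mm above the bench
- box_heel (a point): middle of the lower edge, on the blue side (17 mm along the box's x axis from its origin), about which the box turns when it is tipped towards the bay. It stays on the bench throughout; once the box lies down it is the lower edge of the rear end
- dock: the bay, grey, fixed, no floor. Origin: on the bench, middle of the stop's face (stop 24 mm high, 128 wide). x: direction in which the box is pushed in; z up. Guides 14 mm high, 100 mm apart inside, run 40 mm back from the stop, then splay 30 degrees to a mouth about 130 mm wide, about 68 mm before the stop. At the start the box's heel is 201 to 228 mm before the stop, near the middle line
- plates: bystander: stack of four red culture plates, 92 mm across, 60 mm high; origin in the middle of its underside
- dropper: bystander: white dropper bottle with blue cap, 28 mm across, 72 mm high; origin in the middle of its underside
- swabs: bystander: clear cup with wooden swab sticks, 60 mm across, 105 mm high; origin in the middle of its underside
- pen: bystander: blue marker pen lying down, 128 mm long along its x axis, 13 mm thick; origin in the middle of its underside
- plates_far: bystander: stack of five red and orange culture plates, 92 mm across, 75 mm high; origin in the middle of its underside
- greenbox: bystander: green slide box with white lid, lying flat, 120 x 90 x 34 mm; origin in the middle of its underside

How it is judged:
By the outcome, as a careful person would: the job done as asked, in the order asked, and still so for the second after the job is handed in, with the robot touching nothing.
It also fails if it takes over 38 s, if anything falls off the work surface, if the arm or the gripper's body presses on something with over 40 N, if the wrist force passes 120 N, or if a joint passes its speed limit or range.

ROBOT

A 7-joint arm with a two-finger parallel gripper is mounted at the origin on the work surface. World frame = base frame: x ahead of the robot, y to its left, z up, the work surface at z = 0. Lengths are in m, angles in rad, forces in N, time in s.
With the tool pointing down it reaches from about 0.4 to 0.925 m from the base axis. Payload 5.6 kg.
Tool frame: the origin (TCP) lies midway between the tips of the shut fingers; the grasp point (between the pads) lies 19 mm behind it; z points along the fingers, y is the line along which they close (so a half turn about z gives the same grasp; the last joint's range is limited). The gripper opens to 85 mm and grips with 20 to 120 N. Pads are 22 mm wide; open, the fingers measure 114 mm over their backs; the gripper's body (76 mm by 85 mm) begins 54 mm behind the grasp point. The pads swing forward as they close: fully open they stand 13 mm farther back than shut.
Start: joints at [1.302, 0.468, -0.012, 1.603, 0.006, 1.071, -0.056], TCP at [0.145, -0.634, 0.231] pointing down, gripper open.
Joint ranges: [-2.53, 2.53], [-0.31, 2.02], [-1.57, 1.55], [0.28, 2.44], [-1.29, 4.43], [0.15, 1.84], [-2.92, 2.92]. Speed limits (rad/s): [2.57, 2.57, 3.14, 3.14, 3.14, 3.14, 3.14].

INTERFACE

Orientations are given as a unit quaternion [x, y, z, w].
In Python, from workcell import arm gives the robot as it stands. Calls block until the motion is done:
- arm.move_to(position, orientation): joint-space move of the TCP to a pose.
- arm.movel(position, rot=None, max_speed=0.15): straight line of the TCP; rot=None keeps the orientation; max_speed is the mean speed in m/s.
- arm.set_joints(angles): joint-space move.
- arm.open() and arm.close(): open the fingers fully, or close them until they stop; the grip force is fixed at half the most.
- arm.pause(seconds).
- arm.inverse_kinematics(position, orientation): joint angles nearest the present ones, or None.
- arm.read_state(): the state.
- arm.camera(name): name is "side" or "top"; returns a dict with "img" (400x640x3 uint8, red, green, blue), "intrinsics" (3x3 intrinsics, pixels), "D" ([k1, k2, p1, p2, k3] as OpenCV has them; the pictures are not rectified), "origin" and "orientation" of the camera in the world. Camera axes: x right, y up, looking along -z (the intrinsics and any distortion apply to the point x, -y, -z); pixel columns grow to the right and rows downward; lengths in m; the calibration is good to about 2 mm. A picture is of the moment at which its call begins. There is no depth.
A pose or a line that the arm cannot do raises arm.IKError and nothing moves.
- arm.sign_off(): hands the job in; it is judged then, once.
Trained networks look in a picture, given as the dict that the camera call returned (one of the last four; its "shot" number tells which), for a name from the list of things; names that differ only in an ending like _2 or _b are one class to them, and where a whole thing is asked for, a point or a joint stands for the part that bears it (a point fixed in the world has none). Each returns a list of dicts, best first, with "p" (0 to 1); they miss things now and then, are a little off and sometimes report something else, mostly with a low value. They report only what shows in the picture. A call takes as long as a camera call.
- arm.regions_of(target, picture): "mask" (400x640 bool, what is visible of it) and "extent" ([left, top, right, bottom] in pixels, round what is visible of it).
The state is a dict: "t": time; "q": joint angles; "joint_velocities": joint speeds; "joint_torque": joint torques, N m; "position": TCP position; "orientation": TCP orientation; "wrist_force": force on the tool from outside, world axes, zero at the start; "ft_torque": the same for the moment, N m; "opening": finger opening in m; "finger_force": force on a finger pad.
Only numpy, scipy, OpenCV 4.12 (cv2) and the standard library are available. Lean on these libraries where they do the work, as an engineer would, in place of code of your own. Each camera call takes 0.05 s, during which the arm holds its last target. There are 200 camera calls.

## Working session

There is one attempt and no reset: what is moved stays moved. The work goes in short steps, each a Python script; the robot and the scene stay as the last script left them, time stands still between calls to the robot, and variables do not carry over. Pictures are saved under pics/ and viewed, at most 10 in all, crops included, and the job is handed in when it is done.

```bash
ls; mkdir -p pics
python3 - <<'E'
from workcell import arm
import cv2, numpy as np
for n in ["top","side"]:
    c=arm.camera(n); cv2.imwrite(f"pics/{n}0.png",c["img"][:,:,::-1])
    print(n,c["intrinsics"],c["D"],c["origin"],c["orientation"])
    for t in ["box","dock","plates","dropper","swabs","pen","plates_far","greenbox"]:
        print(t,[(round(r["p"],2),[int(v) for v in r["extent"]],int(r["mask"].sum())) for r in arm.regions_of(t,c)][:3])
print(arm.read_state())
E
```

```text
pics
top [[502.4721995    0.         317.50124842]
 [  0.         502.4721995  201.20002   ]
 [  0.           0.           1.        ]] [-0.10415805  0.          0.          0.          0.        ] [0.30212294 0.02733258 1.5380295 ] [-0.07366422  0.08054476  0.74490416 -0.65818228]
box [(0.82, [325, 204, 343, 241], 451), (0.66, [163, 226, 199, 260], 891)]
dock [(0.71, [257, 210, 288, 258], 785)]
plates [(0.59, [255, 166, 288, 197], 766)]
dropper [(0.72, [256, 164, 289, 197], 834), (0.49, [227, 241, 236, 251], 77)]
swabs [(0.74, [302, 164, 326, 189], 369)]
pen [(0.74, [271, 269, 310, 283], 160)]
plates_far [(0.94, [163, 227, 199, 261], 906), (0.68, [426, 180, 468, 225], 1243)]
greenbox [(0.6, [425, 179, 466, 224], 1272)]
side [[401.47483372   0.         321.15673274]
 [  0.         401.47483372 200.5130627 ]
 [  0.           0.           1.        ]] [-0.00289356  0.          0.          0.          0.        ] [0.18448303 0.78416191 0.67699505] [-0.11986897  0.45059193  0.8528961  -0.23487567]
box [(0.89, [342, 175, 374, 223], 1461)]
dock [(0.89, [295, 236, 355, 274], 906)]
plates [(
[... 315 characters left out ...]
97818,  0.46745839, -0.01159077,  1.60270928,  0.00600839,
        1.07140358, -0.05627469]), 'joint_velocities': array([ 0.00199229, -0.00102105, -0.00048317, -0.00087518,  0.00018331,
        0.00262918, -0.00044745]), 'joint_torque': array([ 1.24624603e-04, -5.32228088e+01,  2.13185081e-02, -2.51633424e+01,
        1.14930997e-02,  1.18998152e-03, -1.40050975e-05]), 'position': array([ 0.1454886 , -0.63351244,  0.23131353]), 'orientation': array([ 9.93635367e-01,  1.12644375e-01, -2.08460519e-05,  3.18982062e-05]), 'wrist_force': array([-0.4123472 , -0.40380734, -0.5970892 ]), 'ft_torque': array([ 0.02446417, -0.00089803,  0.07494927]), 'finger_force': 0.0, 'opening': 0.08535462334756959}
```

Run:
```python
import cv2
a=cv2.imread("pics/top0.png")[150:290,150:350]; cv2.imwrite("pics/top0c.png",cv2.resize(a,None,fx=4,fy=4,interpolation=cv2.INTER_CUBIC))
a=cv2.imread("pics/side0.png")[150:300,240:440]; cv2.imwrite("pics/side0c.png",cv2.resize(a,None,fx=4,fy=4,interpolation=cv2.INTER_CUBIC))
```

```text
(no output)
```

View pics/top0c.png

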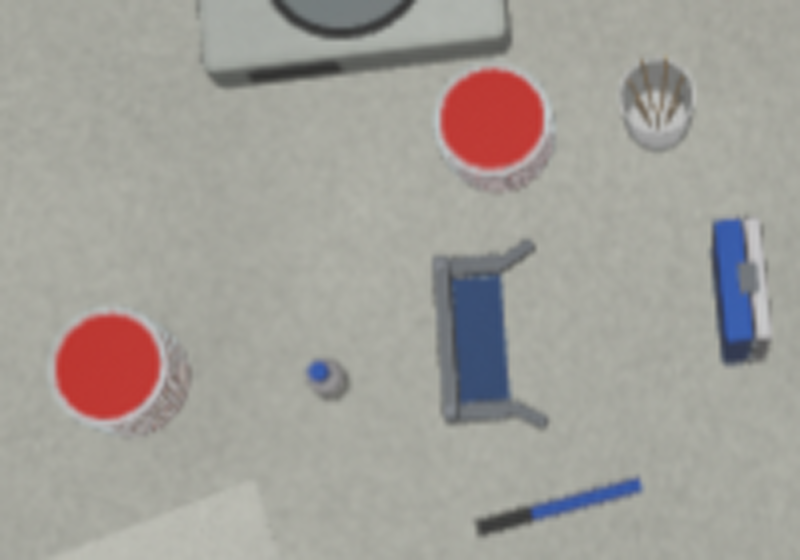

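View pics/side0c.png

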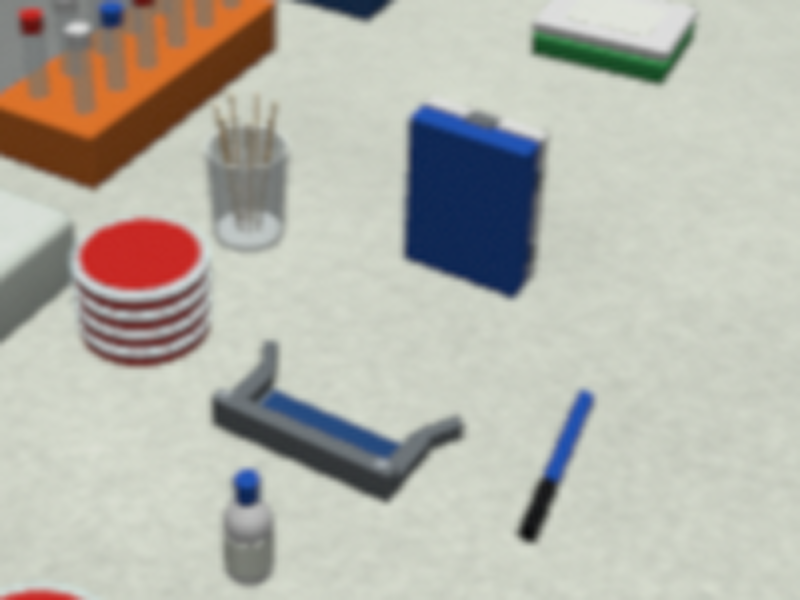

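```bash
cat > h.py <<'E'
import numpy as np, cv2
from scipy.spatial.transform import Rotation as R
CAL={"top":(502.4721995,317.50124842,201.20002,-0.10415805,[0.30212294,0.02733258,1.5380295],[-0.07366422,0.08054476,0.74490416,-0.65818228]),
"side":(401.47483372,321.15673274,200.5130627,-0.00289356,[0.18448303,0.78416191,0.67699505],[-0.11986897,0.45059193,0.8528961,-0.23487567])}
def prm(n):
    f,cx,cy,k,o,q=CAL[n]
    return np.array([[f,0,cx],[0,f,cy],[0,0,1]]),np.array([k,0,0,0,0.]),np.array(o),R.from_quat(q).as_matrix()
def pix2plane(n,uv,z):
    K,D,o,M=prm(n); p=cv2.undistortPoints(np.array(uv,float).reshape(-1,1,2),K,D)[:,0]
    d=np.c_[p[:,0],-p[:,1],-np.ones(len(p))]@M.T
    return o+d*((z-o[2])/d[:,2])[:,None]
def proj(n,X):
    K,D,o,M=prm(n); X=(np.atleast_2d(X)-o)@M*[1,-1,-1]
    return cv2.projectPoints(X.reshape(-1,1,3),np.zeros(3),np.zeros(3),K,D)[0][:,0]
E
python3 - <<'E'
from h import *
np.set_printoptions(precision=4,suppress=True)
T=lambda l:np.array(l)/4+150-.4
S=lambda l:np.array(l)/4+[240,150]-.4
print("box top blue",pix2plane("top",T([(712,220),(745,220),(722,362),(750,358)]),.12))
print("stop top inner",pix2plane("top",T([(447,260),(457,420)]),.024))
print("stop outer",pix2plane("top",T([(433,257),(445,422)]),.024))
print("floor corners",pix2plane("top",T([(452,278),(460,403),(500,272),(510,403)]),0))
print("mouth tips",pix2plane("top",T([(533,244),(546,424)]),.014))
print("side: box top blue-left/right",pix2plane("side",S([(415,104),(538,156)]),.12))
print("side: box bot",pix2plane("side",S([(405,258),(515,297)]),0))
print("side: stop top outer",pix2plane("side",S([(214,400),(387,481)]),.024))
print("side: mouth tips",pix2plane("side",S([(270,345),(460,422)]),.014))
E
```

```text
box top blue [[ 0.602  -0.0338  0.12  ]
 [ 0.599  -0.0574  0.12  ]
 [ 0.4987 -0.0278  0.12  ]
 [ 0.4991 -0.0479  0.12  ]]
stop top inner [[0.6162 0.1681 0.024 ]
 [0.4927 0.1729 0.024 ]]
stop outer [[0.6199 0.1786 0.024 ]
 [0.4923 0.1821 0.024 ]]
floor corners [[0.6065 0.1679 0.    ]
 [0.5085 0.1716 0.    ]
 [0.6066 0.1302 0.    ]
 [0.5038 0.1333 0.    ]]
mouth tips [[0.6227 0.1015 0.014 ]
 [0.4827 0.1069 0.014 ]]
side: box top blue-left/right [[ 0.6039 -0.0514  0.12  ]
 [ 0.5057 -0.0349  0.12  ]]
side: box bot [[ 0.6002 -0.0392  0.    ]
 [ 0.5139 -0.0384  0.    ]]
side: stop top outer [[0.616  0.1791 0.024 ]
 [0.4919 0.186  0.024 ]]
side: mouth tips [[0.6214 0.1068 0.014 ]
 [0.4829 0.1093 0.014 ]]
```

```bash
cat >> h.py <<'E'
from scipy.optimize import minimize
def boxpts(x,y,yaw,lying):   # heel x,y on the bench; yaw = direction to the bay
    f=np.array([np.cos(yaw),np.sin(yaw),0]); s=np.array([-f[1],f[0],0]); z=np.array([0,0,1.])
    a,h=((0,.12),(0,.034)) if lying else ((-.034,0),(0,.12))
    return np.array([[x,y,0]+i*f+j*s+k*z for i in a for j in (-.045,.045) for k in h])
def fitbox(masks,p0,lying):
    d={}
    for n,m in masks.items(): d[n]=cv2.GaussianBlur(m.astype(np.float32),(0,0),1)
    def cost(p):
        c=0
        for n,m in d.items():
            hull=cv2.convexHull(proj(n,boxpts(*p,lying)).astype(np.float32))
            im=np.zeros((400,640),np.uint8)
            cv2.fillConvexPoly(im,np.round((hull)*256).astype(np.int32),255,cv2.LINE_AA,8)
            im=cv2.GaussianBlur(im.astype(np.float32)/255,(0,0),1)
            c+=np.abs(im-m).sum()/m.sum()
        return c
    sim=np.array([p0]+[np.array(p0)+e for e in np.diag([.01,.01,.1])])
    r=minimize(cost,p0,method="Nelder-Mead",options=dict(initial_simplex=sim,xatol=1e-5,fatol=1e-5))
    return r.x,r.fun
E
python3 - <<'E'
from workcell import arm
from h import *
from scipy.optimize import least_squares
np.set_printoptions(precision=4,suppress=True)
M={}
for n in ("top","side"):
    c=arm.camera(n); M[n]=arm.regions_of("box",c)[0]["mask"]
    np.save(f"m_{n}.npy",M[n])
print("both",fitbox(M,[.553,-.036,1.55],False))
for n in M: print(n,fitbox({n:M[n]},[.553,-.036,1.55],False))
T=lambda l:np.array(l)/4+150-.4
S=lambda l:np.array(l)/4+[240,150]-.4
print("bystanders: plates",pix2plane("top",T([(493,118)]),.06),"swabs",pix2plane("side",S([(248,232)]),0),pix2plane("top",T([(657,98)]),.105),
 "pen",pix2plane("top",T([(480,528),(640,485)]),.008),"dropper",pix2plane("top",T([(318,371)]),.072),"green",pix2plane("top",[(446,202)],.034))
print(arm.read_state()["t"])
E
```

```text
both (array([ 0.5561, -0.0319,  1.5141]), np.float64(0.26371583342552185))
top (array([ 0.5564, -0.0317,  1.535 ]), np.float64(0.15378549695014954))
side (array([ 0.5613, -0.0359,  1.3007]), np.float64(0.07998577505350113))
bystanders: plates [[0.7141 0.119  0.06  ]] swabs [[ 0.713  -0.0082  0.    ]] [[ 0.7017 -0.0058  0.105 ]] pen [[0.411  0.1655 0.008 ]
 [0.4286 0.0416 0.008 ]] dropper [[0.535  0.2667 0.072 ]] green [[ 0.5831 -0.401   0.034 ]]
1.1
```

```bash
cat >> h.py <<'E'
def down(yaw):  # tool z down, fingers side by side across the push direction
    f=np.array([np.cos(yaw),np.sin(yaw),0]); z=np.array([0,0,-1.])
    return [R.from_matrix(np.c_[sg*f,np.cross(z,sg*f),z]).as_quat() for sg in (1,-1)]
E
python3 - <<'E'
from workcell import arm
from h import *
np.set_printoptions(precision=3,suppress=True)
yaw=1.53; f=np.array([np.cos(yaw),np.sin(yaw),0]); H=np.array([.556,-.032,0])
P=H-f*(.034+.011+.025)+[0,0,.108]
qs=down(yaw); js=[arm.inverse_kinematics(P,q) for q in qs]; print(js)
ok=[i for i in (0,1) if js[i] is not None]; i=min(ok,key=lambda i:abs(js[i][6])); q=qs[i]; print("use",i)
arm.close()
arm.move_to(P+[0,0,.09],q); print(arm.read_state()["t"])
arm.movel(P,max_speed=.1); s=arm.read_state(); print(s["t"],s["position"],s["wrist_force"])
for d in (.03,.05,.07,.085):
    arm.movel(P+f*d,max_speed=.06); s=arm.read_state(); print(d,s["t"],s["position"],s["wrist_force"])
c=arm.camera("side"); cv2.imwrite("pics/side1.png",c["img"][:,:,::-1])
E
python3 -c "
import cv2
a=cv2.imread('pics/side1.png')[130:300,240:440]; cv2.imwrite('pics/side1c.png',cv2.resize(a,None,fx=3,fy=3))"
```

```text
[array([ 0.583,  0.567, -0.595,  1.883,  0.425,  0.819, -0.276]), array([-0.757,  0.961,  1.339,  1.967, -1.051,  1.165, -2.155])]
use 0
4.25
5.3 [ 0.554 -0.102  0.109] [ 0.331  0.034 -0.47 ]
0.03 5.95 [ 0.554 -0.072  0.108] [-0.029  0.315 -0.132]
0.05 6.4333 [ 0.555 -0.051  0.108] [0.332 0.366 0.396]
0.07 6.9167 [ 0.556 -0.032  0.108] [-0.506  0.072 -0.811]
0.085 7.3167 [ 0.557 -0.016  0.108] [ 0.566  0.029 -1.022]
```

View pics/side1c.png

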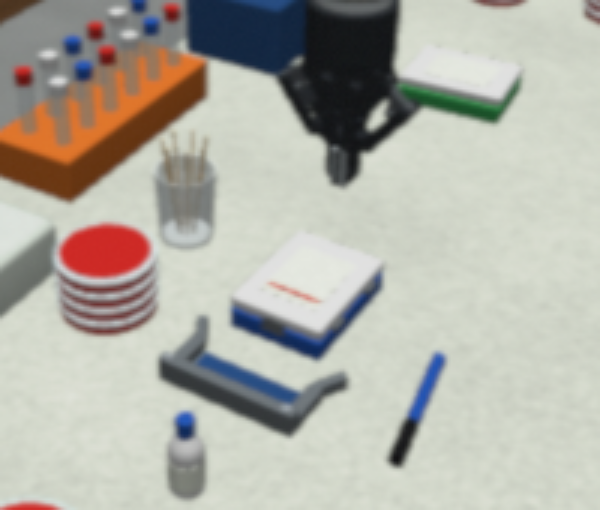

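The box lies lid up (about px 305,295 in the crop), its front end just short of the mouth; the gripper is clear behind it. I'll back off and measure.

Run:
```python
from workcell import arm
from h import *
np.set_printoptions(precision=4,suppress=True)
yaw=1.53; f=np.array([np.cos(yaw),np.sin(yaw),0])
p=arm.read_state()["position"]
arm.movel(p-f*.075,max_speed=.15)
M={}
for n in ("top","side"):
    c=arm.camera(n); r=arm.regions_of("box",c); M[n]=r[0]["mask"]
    cv2.imwrite(f"pics/{n}2.png",c["img"][:,:,::-1]); print(n,[(x["p"],x["extent"],x["mask"].sum()) for x in r])
print("both",fitbox(M,[.553,-.03,1.53],True))
for n in M: print(n,fitbox({n:M[n]},[.553,-.03,1.53],True))
print(arm.read_state()["t"],arm.read_state()["position"])
a=cv2.imread('pics/top2.png')[180:280,240:380]; cv2.imwrite('pics/top2c.png',cv2.resize(a,None,fx=5,fy=5,interpolation=cv2.INTER_CUBIC))
```

```text
top [(0.58, [285.3, 211.0, 329.5, 246.7], np.int64(1171)), (0.16, [227.6, 239.7, 236.8, 250.4], np.int64(83))]
side [(0.9, [314.8, 208.9, 367.8, 247.6], np.int64(1376))]
both (array([ 0.5575, -0.0286,  1.5327]), np.float64(0.2634700536727905))
top (array([ 0.557 , -0.0272,  1.5449]), np.float64(0.121278315782547))
side (array([ 0.5615, -0.0334,  1.605 ]), np.float64(0.12156951427459717))
8.2167 [ 0.5537 -0.0904  0.1081]
```

View pics/top2c.png

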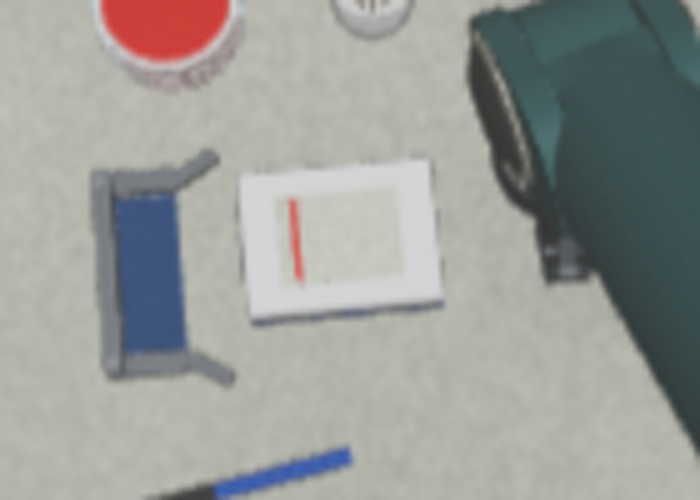

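Run:
```python
from h import *
np.set_printoptions(precision=4,suppress=True)
T=lambda l:np.array(l)/5+[240,180]-.4
print(pix2plane("top",T([(240,177),(430,160),(442,300),(252,318)]),.034))
print("bay stop top outer/inner corners",pix2plane("top",T([(92,172),(110,380),(111,172),(121,376)]),.024))
print("guide inner edges",pix2plane("top",T([(117,196),(176,192),(122,354),(188,349)]),[0.014]))
print("guide tips",pix2plane("top",T([(212,150),(233,382)]),.014))
```

```text
[[ 0.6031  0.0876  0.034 ]
 [ 0.5992 -0.0287  0.034 ]
 [ 0.5129 -0.025   0.034 ]
 [ 0.5161  0.09    0.034 ]]
bay stop top outer/inner corners [[0.6194 0.1782 0.024 ]
 [0.4905 0.18   0.024 ]
 [0.6179 0.1665 0.024 ]
 [0.4921 0.1731 0.024 ]]
guide inner edges [[0.6045 0.1653 0.014 ]
 [0.6025 0.1287 0.014 ]
 [0.5067 0.1721 0.014 ]
 [0.5048 0.1318 0.014 ]]
guide tips [[0.6261 0.1038 0.014 ]
 [0.4814 0.1067 0.014 ]]
```

Run:
```python
from workcell import arm
from h import *
np.set_printoptions(precision=4,suppress=True)
q=down(1.54)[0]
arm.movel([.564,-.075,.05],rot=q,max_speed=.12)
arm.movel([.564,-.065,.014],max_speed=.1)
arm.movel([.564,-.041,.014],max_speed=.06)
s=arm.read_state(); print(s["t"],s["position"],s["wrist_force"])
for a in [(.5605,-.015,.014),(.557,.008,.014)]:
    arm.movel(list(a),max_speed=.05); s=arm.read_state(); print(s["t"],s["position"],s["wrist_force"])
c=arm.camera("top"); cv2.imwrite("pics/top3.png",c["img"][:,:,::-1])
a=c["img"][180:280,240:380,::-1]; cv2.imwrite('pics/top3c.png',cv2.resize(a,None,fx=5,fy=5,interpolation=cv2.INTER_CUBIC))
```

```text
9.95 [ 0.5641 -0.0406  0.0141] [ 0.3149 -0.5271 -0.1086]
10.625 [ 0.5605 -0.0143  0.0141] [ 0.0506  0.0483 -0.1652]
11.2417 [0.557  0.0088 0.014 ] [ 0.1273 -0.0237  0.8863]
```

View pics/top3c.png

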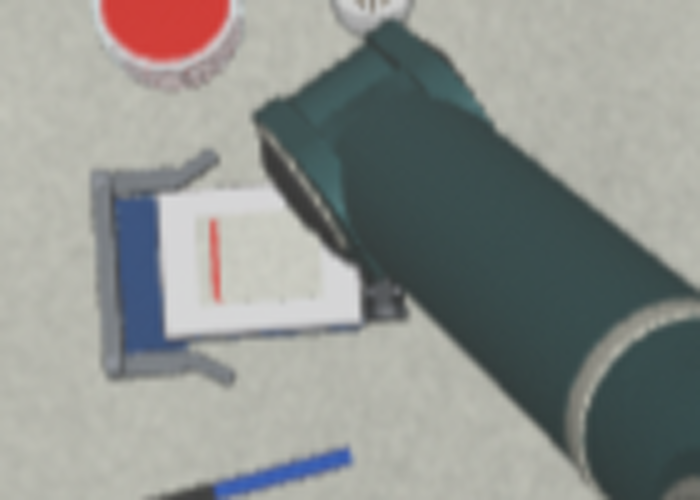

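The box's front end (crop px 159,194 to 165,338) has entered the guides. I'll push it home, watching the force.

Run:
```python
from workcell import arm
from h import *
np.set_printoptions(precision=3,suppress=True)
p=np.array([.557,.008,.014]); d=np.array([.035,1,0])
for k in [.012,.02,.025]+list(np.arange(.027,.046,.0015)):
    arm.movel(p+d*k,max_speed=.04); s=arm.read_state(); print(round(k,4),s["t"],s["position"],s["wrist_force"])
    if s["wrist_force"][1]<-8: break
```

```text
0.012 11.7417 [0.557 0.021 0.014] [-0.733 -0.671  1.121]
0.02 12.0917 [0.558 0.029 0.014] [-0.157  0.416 -0.317]
0.025 12.3667 [0.558 0.034 0.014] [-0.349 -0.985  1.288]
0.027 12.6167 [0.558 0.035 0.014] [-1.551 -1.463  0.428]
0.0285 12.8667 [0.558 0.036 0.014] [ 0.226 -2.746  1.294]
0.03 13.1167 [0.558 0.038 0.014] [-0.196 -3.866  1.947]
0.0315 13.3667 [0.558 0.038 0.014] [ 0.038 -7.084  2.63 ]
0.033 13.6167 [0.558 0.038 0.014] [-1.802 -9.51   4.804]
```

Run:
```python
from workcell import arm
from h import *
np.set_printoptions(precision=4,suppress=True)
p=np.array([.557,.008,.014]); d=np.array([.035,1,0])
for k in (.036,.039):
    arm.movel(p+d*k,max_speed=.04); s=arm.read_state(); print(s["position"],s["wrist_force"])
    if s["wrist_force"][1]<-22: break
arm.movel(p-d*.08,max_speed=.12)
arm.movel(p-d*.12+[0,0,.15],max_speed=.15)
ims=[]
for n in ("top","side"):
    c=arm.camera(n); m=arm.regions_of("box",c)[0]["mask"]; print(n,fitbox({n:m},[.553,.05,1.53],True))
    a=c["img"][180:280,240:380,::-1] if n=="top" else c["img"][190:290,260:400,::-1]
    ims.append(cv2.resize(a,None,fx=4,fy=4,interpolation=cv2.INTER_CUBIC)[:300 if n=="side" else 400])
for n,a in zip("ts",ims): cv2.imwrite(f"pics/fin_{n}.png",a)
print(arm.read_state()["t"])
```

```text
[0.558  0.0377 0.0141] [ -1.3085 -15.9617   7.9393]
[0.5579 0.0377 0.0141] [ -2.2638 -21.3139   9.0308]
top (array([0.5504, 0.0492, 1.5465]), np.float64(0.04714401438832283))
side (array([ 1.951 , -4.6458, 22.4251]), np.float64(1.0))
16.6417
```

View pics/fin_t.png

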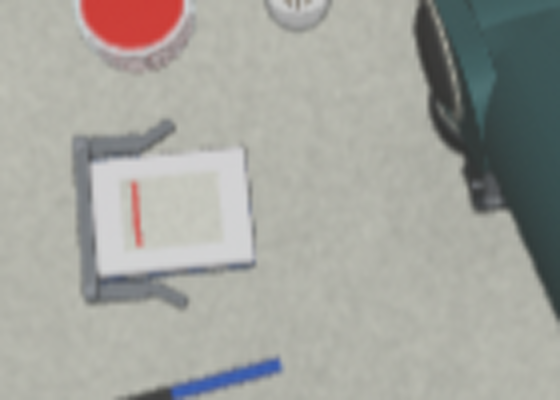

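View pics/fin_s.png

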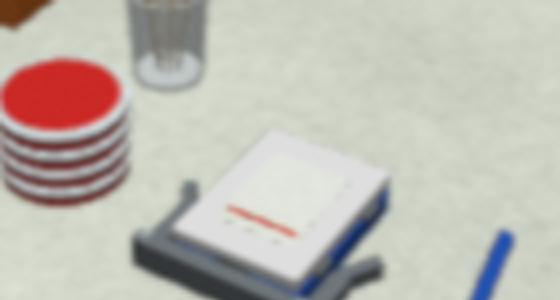

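The box lies lid up between the guides, with its front end (top crop px 95,160 to 100,275) against the stop. The things around it have not moved.

```bash
python3 -c "
from workcell import arm
print(arm.sign_off())"
```

```text
the job is handed in; nothing more can be done
None
```

The slide box was tipped over towards the bay, lies flat with its white lid up, and was pushed home against the stop between the guides. The job was handed in at about 17 s.

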